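Move a sample cassette from its storage block into the reader

TASK

Lift the white sample cassette with the orange fin out of its pocket in the black block, put it down lying flat and wholly on the green mat and let go, then pick it up again by its plain tail and slide it, fin end first, into the reader's bay until it is fully home. Never tip it far over, leave the grey cassette in its pocket, do not knock over or shove the beaker, and let go at the end.

Things in the scene. Friction and masses are not known exactly. Their poses are not given: they have to be found in the camera images.
- cassette_center (a point): Centre of the white cassette's body, 16 mm above its underside. Body 150 (x) x 50 (y) x 32 mm (z), 0.17 to 0.3 kg, loose. On top an orange fin, the only grip while in the pocket: 36 (x) x 12 (y) mm, rising 30 mm above the body's top, its middle 30 mm towards +x. +x is the fin end, -x the plain tail (flat amber window on top); z is up.
- cassette_fin (a point): Centre of the orange fin of the white cassette, 15 mm above the body's top face and 31 mm above cassette_center; same axes as cassette_center.
- spare_center (a point): Centre of the body of the grey cassette with a blue fin, same size and shape, in the other pocket. It must stay there (moves less than 15 mm).
- tray: Black storage block, fixed, 180 (x) x 170 (y) x 36 mm high, origin at the centre of its underside. Two pockets 153 x 53 mm, long side along x, centred at y = +40 and -40 mm; pocket floor 6 mm above the table, so a seated cassette's body stands 2 mm proud of the block. Either pocket may hold the white cassette; fin ends point to the block's +x.
- mat: Green mat, fixed, 200 (x) x 110 (y) x 4 mm thick, origin at the centre of its underside.
- reader: White bench reader, fixed. Origin on the table below the middle of the bay's mouth; x points into the bay, z up. Bay: level deck 30 mm above the table, clear width 56 mm, side walls and a roof (underside 67 mm above the deck, top 102 mm above the table) from x = 0 to the end stop at x = 72 mm. Behind the stop: a box 95 mm deep, 170 mm wide, 130 mm high. No latch or spring.
- bay_mouth (a point): Middle of the bay's mouth on the deck: 30 mm above reader's origin, same axes. The deck sticks out in front to x = -20 mm; on it two blue guide plates, 20 mm high, flare the opening outward from 56 to about 83 mm at the front.
- bay_home (a point): Where cassette_center lies when fully home, front end touching the stop: x = -3, y = 0, z = 46 mm from reader's origin, same axes. The fin is then under the roof; the rear 78 mm of the cassette is out in front of the mouth, its last 58 mm beyond the deck, free to be held at both sides.
- beaker_mid (a point): Middle of a glass beaker, 80 mm across, 95 mm tall, standing; leave alone.
Things that resemble listed ones, but are neither listed nor needed, are in the scene too. What is shaped like the part that bears cassette_center but yellow is not meant.

How it is judged:
On the way, in this order (a step that is already met when the one before it is completed fails the run):
1. the white cassette is lifted clear of its pocket (its centre at least 60 mm above the table) (height (world z) of cassette_center above 0.06 m), for 0.1 s.
2. the white cassette lies flat, wholly on the green mat, let go and at rest (x of cassette_center in the frame of mat between -0.04 and 0.04 m and y of cassette_center in the frame of mat between -0.04 and 0.04 m and z of cassette_center in the frame of mat between 0.012 and 0.026 m and angle between cassette_center's own z axis and vertical below 0.1 rad and linear speed of cassette below 0.02 m/s and contact force between the fingers and cassette below 0.05 N), for 0.2 s.
3. the white cassette is lifted again, held by the body behind the fin (height (world z) of cassette_center above 0.03 m and x of the grasp point in the frame of cassette_center below 0.008 m and contact force between the fingers and cassette above 1 N), for 0.1 s.
At the end, for the whole second after the job is handed in: The white cassette lies level (within 0.08 rad) on the reader's deck, fin end inward, its front end within 5 mm of the end stop, released and at rest; the grey cassette is still in its pocket (moved less than 15 mm) (x of cassette_center in the frame of reader between -0.008 and 0.003 m and y of cassette_center in the frame of reader between -0.008 and 0.008 m and z of cassette_center in the frame of reader between 0.042 and 0.05 m and x of cassette_fin in the frame of reader above 0.015 m and angle between cassette_center's own z axis and vertical below 0.08 rad and linear speed of cassette below 0.02 m/s and contact force between the fingers and cassette below 0.05 N and distance of spare_center from where it was at the start of the episode below 0.015 m); the robot touches nothing.
It fails at once if the white cassette is tipped more than 0.6 rad from upright (angle between cassette_center's own z axis and vertical above 0.6 rad).
It fails at once if the grey cassette is lifted or shifted more than 15 mm (distance of spare_center from where it was at the start of the episode above 0.015 m).
It fails at once if the beaker is shoved more than 30 mm or knocked over (distance of beaker_mid from where it was at the start of the episode above 0.03 m).
It also fails if it takes over 69 s, if anything falls off the work surface, if the arm or the gripper's body presses on something with over 40 N, if the wrist force passes 120 N, or if a joint passes its speed limit or range.

ROBOT

A 6-joint arm with a two-finger parallel gripper is mounted at the origin on the work surface. World frame = base frame: x ahead of the robot, y to its left, z up, the work surface at z = 0. Lengths are in m, angles in rad, forces in N, time in s.
With the tool pointing down it reaches from about 0.275 to 0.825 m from the base axis. Payload 4.9 kg.
Tool frame: the origin (TCP) lies midway between the tips of the shut fingers; the grasp point (between the pads) lies 19 mm behind it (grip_point_offset is the distance from the TCP to the grasp point, in m); z points along the fingers, x is the direction in which the jaws open and shut, and the axes are right-handed (so a half turn about z gives the same grasp; the last joint's range is limited). The gripper opens to 85 mm and grips with 20 to 120 N. Pads are 22 mm wide; open, the fingers measure 114 mm over their backs; the gripper's body (76 mm by 85 mm) begins 54 mm behind the grasp point. The pads swing forward as they close: fully open they stand 13 mm farther back than shut.
Start: joints at [1.12, 0.326, -0.193, 1.052, 0, 1.437], TCP at [0.171, 0.523, 0.231] pointing down, gripper open.
Joint ranges: [-2.65, 2.65], [-0.97, 1.79], [-1.3, 1.35], [-1.93, 2.1], [-1.47, 1.37], [-3.14, 3.14]. Speed limits (rad/s): [2.57, 2.57, 3.14, 3.14, 3.14, 3.14].

INTERFACE

Orientations are given as a rotation vector (axis times angle).
In Python, from cell import * gives the robot as it stands. Calls block until the motion is done:
- movep(position, orientation): joint-space move of the TCP to a pose.
- move_l(position, velocity=0.15, rot=None, until_force=None): straight line of the TCP; rot=None keeps the orientation; velocity is the mean speed in m/s. With until_force (N) it stops when the force on the tool has changed by that much, and returns True; else False.
- set_joints(angles): joint-space move.
- let_go() and grab(newtons=None): open the fingers fully, or close them until they stop; newtons is the grip in N (None keeps the last).
- sleep(seconds).
- ik(position, orientation): joint angles nearest the present ones, or None.
- get_state(): the state.
- grab_frame(name): name is "scene" or "top" or "wrist"; returns a dict with "img" (384x512x3 uint8, red, green, blue), "fx", "fy", "cx", "cy" (pixels), "cam_to_world" (4x4, takes a point from camera to world coordinates); the wrist camera has in their place "T_tool_cam" (4x4, takes a point from camera to tool coordinates, whose origin is the TCP and whose axes are the tool frame's). Camera axes: x right, y down, z forward; pixel columns grow to the right and rows downward; lengths in m; the calibration is good to about 2 mm. The wrist camera is an equidistant fisheye: a pixel r from the principal point sees the ray r / f radians off the axis. A picture is of the moment at which its call begins: read the wrist's pose just before it. There is no depth.
A pose or a line that the arm cannot do raises MotionError and nothing moves.
- sign_off(): hands the job in, once; it reports no verdict.
Trained networks look in the newest picture that a camera, given by its name, has taken for a name from the list of things; names that differ only in an ending like _2 or _b are one class to them, and where a whole thing is asked for, a point or a joint stands for the part that bears it (a point fixed in the world has none). Each returns a list of dicts, best first, with "score" (0 to 1); they miss things now and then, are a little off and sometimes report something else, mostly with a low value. They report only what shows in the picture. A call takes as long as a camera call. They do not tell look-alikes from the thing itself.
- spot_in(camera, name): "centre" ([column, row] in pixels, amid what is visible of it).
- silhouettes(camera, name): "mask" (384x512 bool, what is visible of it) and "centre" ([column, row] in pixels, amid what is visible of it).
- tip_of(camera, name): "centre" ([column, row] in pixels: a listed point, or the origin of a listed thing).
The state is a dict: "clock": time; "q": joint angles; "joint_velocities": joint speeds; "tau": joint torques, N m; "position": TCP position; "eef_rot": TCP orientation; "contact_force": force on the tool from outside, world axes, zero at the start; "wrist_torque": the same for the moment, N m; "finger_gap": opening from 0.0 (shut) to 1.0 (fully open).
Only numpy, scipy, OpenCV 4.12 (cv2) and the standard library are available. Lean on these libraries where they do the work, as an engineer would, in place of code of your own. Each camera call takes 0.05 s, during which the arm holds its last target.

## Working session

There is one attempt and no reset: what is moved stays moved. The work goes in short steps, each a Python script; the robot and the scene stay as the last script left them, time stands still between calls to the robot, and variables do not carry over. Pictures are saved under pics/ and viewed, and the job is handed in when it is done.

```bash
ls; mkdir -p pics; python3 - <<'E'
from cell import *
import cv2
s=get_state(); print(s['clock'],s['position'],s['eef_rot'],s['finger_gap'])
for n in ("scene","top","wrist"):
    f=grab_frame(n); cv2.imwrite(f"pics/a_{n}.png",f["img"][:,:,::-1])
    print(n,f["fx"],f["cx"],f["cy"],(f.get("cam_to_world") if n!="wrist" else f["T_tool_cam"]))
    for k in ["cassette_center","cassette_fin","spare_center","tray","mat","reader","bay_mouth","bay_home","beaker_mid"]:
        try: print(k,[(np.round(d["centre"],1).tolist(),round(d["score"],2)) for d in tip_of(n,k)] if 'np' in globals() else [([round(float(c),1) for c in d["centre"]],round(float(d["score"]),2)) for d in tip_of(n,k)])
        except Exception as e: print(k,e)
print(get_state()['clock'])
E
```

```text
pics
0.0 [0.1710653  0.52209287 0.23049602] [ 2.54339262e+00  1.84268187e+00 -2.41481377e-03] 1.0008805931678724
scene 421.66955651040877 254.08297719575947 194.06167526997103 [[ 0.8371891   0.33458055 -0.43263179  1.08653091]
 [ 0.54690657 -0.50816186  0.66533054 -0.81512672]
 [ 0.00275969 -0.79361664 -0.60841187  0.83477201]
 [ 0.          0.          0.          1.        ]]
cassette_center [([363.8, 181.5], 0.93), ([215.1, 171.0], 0.67), ([286.8, 176.2], 0.58), ([244.1, 217.1], 0.41)]
cassette_fin [([355.1, 172.9], 0.81), ([219.1, 167.1], 0.77), ([295.5, 171.0], 0.63)]
spare_center [([299.7, 167.5], 0.64)]
tray [([295.8, 174.2], 0.6)]
mat [([246.2, 215.7], 0.89)]
reader [([207.3, 276.8], 0.77)]
bay_mouth []
bay_home [([204.4, 263.9], 0.63)]
beaker_mid [([304.1, 238.3], 0.69)]
top 385.61972078428937 256.4206537111379 194.54084389219716 [[-0.01978299 -0.99389779  0.10851645  0.45810845]
 [-0.99974302  0.02086653  0.00885848 -0.01586951]
 [-0.01106878 -0.10831332 -0.99405518  1.05787774]
 [ 0.          0.          0.          1.        ]]
cassette_center [([210.6, 289.4], 0.97), ([1
[... 178 characters left out ...]
[([256.8, 212.7], 0.75)]
reader [([345.3, 190.3], 0.98)]
bay_mouth [([350.6, 189.9], 0.93), ([172.1, 195.4], 0.44)]
bay_home [([169.9, 208.7], 0.67), ([353.3, 190.0], 0.57)]
beaker_mid [([262.4, 132.6], 0.6)]
wrist 297.3186396354542 253.49480463412803 190.21057748480814 [[ 9.99999794e-01 -6.02007812e-04  2.20649301e-04 -1.52285629e-03]
 [ 4.99822092e-04  9.47478808e-01  3.19818166e-01 -8.13502448e-02]
 [-4.01593571e-04 -3.19817990e-01  9.47478914e-01 -1.43356536e-01]
 [ 0.00000000e+00  0.00000000e+00  0.00000000e+00  1.00000000e+00]]
cassette_center []
cassette_fin []
spare_center []
tray []
mat [([87.1, 372.3], 0.58)]
reader []
bay_mouth []
bay_home [([86.6, 370.3], 0.55)]
beaker_mid []
1.5
```

View pics/a_scene.png

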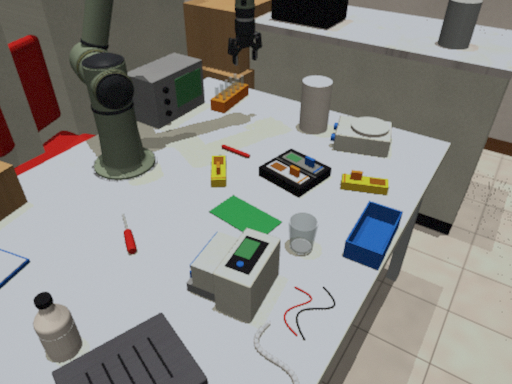

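View pics/a_top.png

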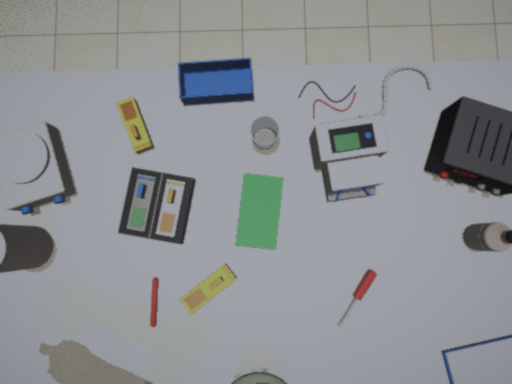

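```bash
python3 - <<'E'
import cv2
a=cv2.imread("pics/a_top.png")[100:310,100:400]
cv2.imwrite("pics/a_crop.png",cv2.resize(a,None,fx=2.6,fy=2.6,interpolation=cv2.INTER_CUBIC))
E
```

```text
(no output)
```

View pics/a_crop.png

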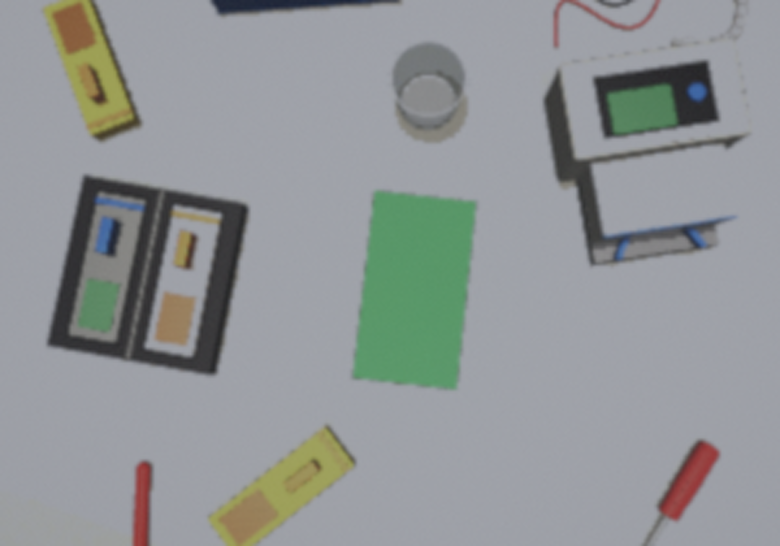

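White cassette: candidates in the top image are yellow with orange fin at (134,125), yellow at (209,289), and white with orange fin in the block's right pocket at (173,208). The task excludes yellow, so the white one is it. In the crop, its fin is towards the top of the image (+x) and its amber window towards the bottom. The grey one with the blue fin is at (141,203), the mat at (258,212), the reader at (350,160) with its bay facing down the image, and the beaker at (264,134).

Next I compute the poses.

```bash
cat > h.py <<'E'
import numpy as np, cv2
from scipy.optimize import least_squares
from scipy.spatial.transform import Rotation as R
def ray(f,px,T=None):
    px=np.atleast_2d(np.asarray(px,float))
    u=(px-[f["cx"],f["cy"]])/[f["fx"],f["fy"]]
    if T is None:
        T=f["cam_to_world"]; d=np.c_[u,np.ones(len(u))]
    else:
        r=np.linalg.norm(u,axis=1); s=np.where(r>1e-9,np.sin(r)/np.maximum(r,1e-9),1)
        d=np.c_[u*s[:,None],np.cos(r)]
    T=np.asarray(T); return T[:3,3], d@T[:3,:3].T
def onz(f,px,z,T=None):
    o,d=ray(f,px,T); return o+d*((z-o[2])/d[:,2])[:,None]
def proj(f,P,T=None):
    P=np.atleast_2d(P); W=np.asarray(f["cam_to_world"] if T is None else T)
    c=(P-W[:3,3])@W[:3,:3]
    if T is None: u=c[:,:2]/c[:,2:]
    else:
        rr=np.linalg.norm(c[:,:2],axis=1); th=np.arctan2(rr,c[:,2]); u=c[:,:2]*(th/np.maximum(rr,1e-12))[:,None]
    return u*[f["fx"],f["fy"]]+[f["cx"],f["cy"]]
def wristT(s,f):
    T=np.eye(4); T[:3,:3]=R.from_rotvec(s["eef_rot"]).as_matrix(); T[:3,3]=s["position"]; return T@np.asarray(f["T_tool_cam"])
def rectfit(f,mask,z,T=None):
    m=mask.astype(np.uint8); n,l,st,_=cv2.connectedComponentsWithStats(m); i=1+np.argmax(st[1:,4]); m=(l==i).astype(np.uint8)
    c=max(cv2.findContours(m,cv2.RETR_EXTERNAL,cv2.CHAIN_APPROX_NONE)[0],key=cv2.contourArea)
    p=onz(f,cv2.convexHull(c)[:,0],z,T)[:,:2]
    (cx,cy),(w,h),a=cv2.minAreaRect((p*1000).astype(np.float32))
    if w<h: w,h,a=h,w,a+90
    a=(a+90)%180-90
    return np.array([cx,cy])/1000,(w,h),a
E
python3 - <<'E'
from cell import *
from h import *
import pickle
f=grab_frame("top"); s=get_state()
pickle.dump(f,open("top0.pkl","wb"))
for n,z in (("tray",.036),("mat",.004),("cassette_center",.038),("spare_center",.038),("beaker_mid",.0),("reader",.13)):
    for d in silhouettes("top",n)[:4]:
        print(n,np.round(d["centre"],1),round(d["score"],2),d["mask"].sum(),rectfit(f,d["mask"],z))
hsv=cv2.cvtColor(f["img"],cv2.COLOR_RGB2HSV)
g=cv2.inRange(hsv,(50,120,60),(80,255,255)); print("green",rectfit(f,g>0,.004))
blk=(f["img"].max(2)<70); b=np.zeros_like(blk); b[160:250,112:202]=blk[160:250,112:202]; print("tray",rectfit(f,b,.036))
E
```

```text
tray [156.7 204.1] 0.7 2228 (array([0.54684265, 0.25910999]), (179.1676025390625, 177.83895874023438), -11.102699279785156)
mat [259.6 212.3] 0.74 2935 (array([ 0.52744727, -0.01286391]), (202.0314483642578, 112.85274505615234), -8.148345947265625)
cassette_center [136.4 126.7] 0.92 1132 (array([0.76866296, 0.32057806]), (159.092529296875, 57.100643157958984), 19.585538864135742)
cassette_center [165.8 210.1] 0.91 1042 (array([0.53941144, 0.22241295]), (148.65283203125, 51.18020248413086), -11.016311645507812)
cassette_center [209.2 288.7] 0.58 1124 (array([0.3265784, 0.1237194]), (151.34146118164062, 49.882667541503906), -53.26504135131836)
spare_center [138.5 205.3] 0.66 1075 (array([0.55525439, 0.30081802]), (148.52987670898438, 52.519248962402344), -11.078804016113281)
beaker_mid [263.6 134.1] 0.92 811 (array([ 0.74856024, -0.03256691]), (94.90271759033203, 81.56379699707031), -1.3364105224609375)
reader [352.5 154. ] 0.61 5358 (array([ 0.64433392, -0.24034315]), (197.4480438232422, 191.70944213867188), 7.32100248336792)Traceback (most recent call last):
  File "<stdin>", line 10, in <module>
  File "h.py", line 25, in rectfit
    m=mask.astype(np.uint8); n,l,st,_=cv2.connectedComponentsWithStats(m); i=1+np.argmax(st[1:,4]); m=(l==i).astype(np.uint8)
                                                                               ~~~~~~~~~^^^^^^^^^^
    return _wrapfunc(a, 'argmax', axis=axis, out=out, **kwds)
    return bound(*args, **kwds)
ValueError: attempt to get argmax of an empty sequence
```

```bash
cat >> h.py <<'E'
def rot(deg):  # tool y along object +x, tool x along object +y, pointing down
    a=np.radians(deg); c,s=np.cos(a),np.sin(a)
    M=np.array([[c,-s,0],[s,c,0],[0,0,1]])@np.array([[0,1,0],[1,0,0],[0,0,-1.]])
    return R.from_matrix(M).as_rotvec()
def off(xy,deg,dx,dy):
    a=np.radians(deg); return np.array([xy[0]+dx*np.cos(a)-dy*np.sin(a), xy[1]+dx*np.sin(a)+dy*np.cos(a)])
E
python3 - <<'E'
from cell import *
from h import *
c=np.array([.539,.221]); p=off(c,-11,.01,0)
t=get_state()['clock']
movep([*p,.17],rot(-11))
s=get_state(); f=grab_frame("wrist"); print(s['clock']-t,s['position'],s['q'],s['contact_force'])
T=wristT(s,f); cv2.imwrite("pics/b_wrist.png",f["img"][:,:,::-1])
for n in("cassette_center","cassette_fin","spare_center","tray"):
    for d in tip_of("wrist",n)[:3]: print(n,d["centre"],d["score"], onz(f,d["centre"],{"cassette_center":.022,"cassette_fin":.053,"tray":0,"spare_center":.022}[n],T))
for d in silhouettes("wrist","cassette_center")[:3]: print(d["centre"],d["score"],d["mask"].sum(),rectfit(f,d["mask"],.038,T))
E
```

```text
1.775 [0.5483813  0.22003666 0.17017628] [ 2.56500306e-01  4.46026525e-01 -1.74514947e-01  9.50156405e-01
  3.79600812e-04  4.47118222e-01] [-0.37270661  0.32443067 -0.60689545]
cassette_center [293.9, 166.5] 0.72 [[0.54749648 0.2604967  0.022     ]]
cassette_center [255.3, 171.6] 0.68 [[0.54542968 0.22094539 0.022     ]]
cassette_fin [94.9, 7.6] 0.64 [[0.34664395 0.10456492 0.053     ]]
cassette_fin [259.5, 208.5] 0.59 [[0.57337951 0.21943139 0.053     ]]
spare_center [336.7, 170.3] 0.97 [[0.55965291 0.30450967 0.022     ]]
spare_center [293.6, 165.1] 0.39 [[0.54599052 0.26041968 0.022     ]]
tray [292.8, 164.2] 0.61 [[0.55071495 0.26171577 0.        ]]
[256.6, 167.1] 0.94 7653 (array([0.54127606, 0.22414684]), (148.75494384765625, 50.83847427368164), -11.114295959472656)
[335.2, 297.6] 0.69 450 (array([0.71783276, 0.28719894]), (68.08576202392578, 14.187671661376953), 14.079632759094238)
[100.1, 25.0] 0.55 3115 (array([0.35446085, 0.10556494]), (81.14319610595703, 66.51114654541016), -51.65184020996094)
```

View pics/b_wrist.png

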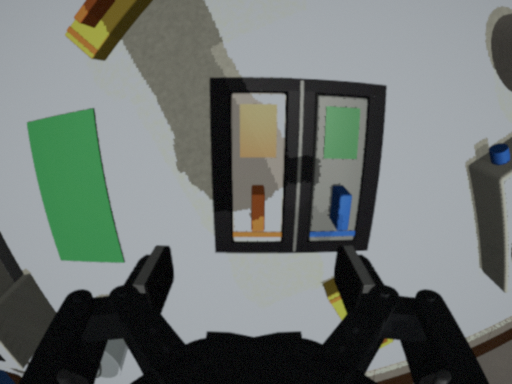

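The wrist view shows the white cassette with its orange fin at (258,208) and window at (258,130), and the grey one with its blue fin at (340,208). I'll refine the fin's lateral position from that frame before grasping.

```bash
python3 - <<'E'
from cell import *
from h import *
s=get_state(); f=grab_frame("wrist"); T=wristT(s,f)
hsv=cv2.cvtColor(f["img"],cv2.COLOR_RGB2HSV)
m=cv2.inRange(hsv,(5,150,60),(18,255,255)); 
mm=np.zeros_like(m); mm[178:228,240:275]=m[178:228,240:275]
ys,xs=np.nonzero(mm); print(xs.min(),xs.max(),ys.min(),ys.max(),len(xs))
for r in range(180,234,4): 
    x=np.nonzero(m[r,235:285])[0]+235
    if len(x): print(r,x.min(),x.max(),onz(f,[[x.mean(),r]],.068,T)[0][:2],onz(f,[[x.mean(),r]],.038,T)[0][:2])
E
```

```text
252 264 186 227 463
188 253 263 [0.54834532 0.22213977] [0.55814367 0.22074437]
192 253 263 [0.55195919 0.22145755] [0.56219923 0.21997878]
196 253 264 [0.55569046 0.22120017] [0.56638654 0.21968993]
200 253 263 [0.55928999 0.22007514] [0.57042601 0.21842741]
204 253 263 [0.56301061 0.21937426] [0.57460136 0.21764086]
208 253 263 [0.56677061 0.21866645] [0.5788209  0.21684654]
212 253 263 [0.57057199 0.21795135] [0.58308689 0.21604404]
216 253 263 [0.57441684 0.21722856] [0.58740166 0.21523292]
220 253 263 [0.57830733 0.2164977 ] [0.59176765 0.21441273]
224 253 262 [0.58215846 0.21531156] [0.59608945 0.21308161]
228 253 262 [0.58614647 0.21456065] [0.60056488 0.21223894]
232 235 282 [0.59009877 0.21334816] [0.60500023 0.21087825]
```

```bash
python3 - <<'E'
from cell import *
from h import *
p=[.5706,.2181]; t=get_state()['clock']
move_l([*p,.10],.2,rot=rot(-11.1))
print(move_l([*p,.042],.06,until_force=8))
s=get_state(); print(s['position'],s['contact_force'])
grab(70); s=get_state(); print(s['finger_gap'],s['contact_force'],s['clock'])
move_l([*p,.075],.06); s=get_state(); print(s['finger_gap'],s['contact_force'])
move_l([*p,.145],.15); s=get_state(); print(s['finger_gap'],s['contact_force'],s['clock'])
f=grab_frame("wrist"); cv2.imwrite("pics/c_wrist.png",f["img"][:,:,::-1])
f=grab_frame("scene"); cv2.imwrite("pics/c_scene.png",cv2.resize(f["img"][110:290,160:400,::-1],None,fx=3,fy=3))
E
```

```text
False
[0.57097584 0.21819552 0.04240205] [-0.25140783 -0.67990693  0.48412786]
0.12546938411941083 [ 0.3117972   0.91053852 -0.45044947] 6.275
0.12230306060479575 [-0.19186936  0.10099314 -1.30190747]
0.12392928365452854 [-0.9110556   0.43285668 -2.21384358] 7.5917
```

View pics/c_wrist.png

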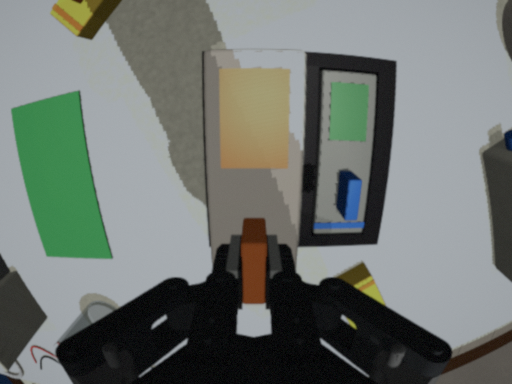

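View pics/c_scene.png

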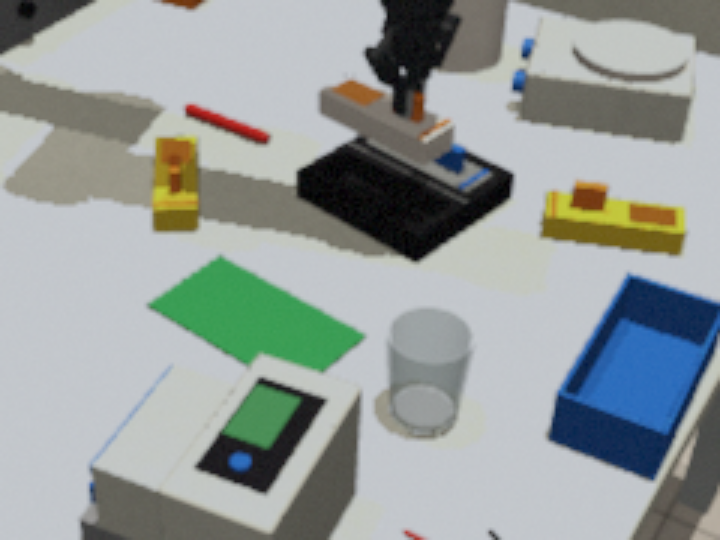

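The cassette is out and hangs level: in the wrist view the fin is between the pads at (254,258), and the grey one stays in its pocket. Next I place it on the mat at about (0.527,-0.013), yaw -8°.

```bash
python3 - <<'E'
from cell import *
from h import *
p=off([.5274,-.0129],-8.1,.03,0)
move_l([*p,.135],.2,rot=rot(-8.1))
move_l([*p,.055],.12)
print(move_l([*p,.0395],.03,until_force=5))
s=get_state(); print(s['position'],s['contact_force'],s['clock'])
let_go(); sleep(.3)
move_l([*p,.11],.15)
s=get_state(); f=grab_frame("wrist"); T=wristT(s,f); print(s['clock'],s['position'],s['contact_force'])
cv2.imwrite("pics/d_wrist.png",f["img"][:,:,::-1])
for d in silhouettes("wrist","cassette_center")[:3]: print(d["centre"],d["score"],d["mask"].sum(),rectfit(f,d["mask"],.036,T))
f=grab_frame("top"); cv2.imwrite("pics/d_top.png",cv2.resize(f["img"][100:310,100:400,::-1],None,fx=2.6,fy=2.6))
for d in silhouettes("top","cassette_center")[:3]: print(d["centre"],d["score"],d["mask"].sum(),rectfit(f,d["mask"],.036))
E
```

```text
True
[ 0.55695612 -0.01704201  0.03992767] [-0.25472172 -0.34689477  4.93668117] 10.35
11.9833 [ 0.55677504 -0.01708572  0.10960157] [ 0.54622403  0.22452683 -0.4684779 ]
[500.7, 295.9] 0.93 1664 (array([0.76110394, 0.29160156]), (188.3590850830078, 43.49582290649414), 24.15159034729004)
[250.6, 158.7] 0.76 12453 (array([ 0.52748108, -0.01434592]), (149.79014587402344, 51.05171203613281), -8.28778076171875)
[135.8, 128.9] 0.95 1046 (array([0.76695587, 0.32078958]), (155.3923797607422, 53.41852569580078), 21.003957748413086)
[186.7, 300.6] 0.58 70 (array([0.30325049, 0.18528273]), (34.34025192260742, 17.707456588745117), -14.463958740234375)
```

View pics/d_wrist.png

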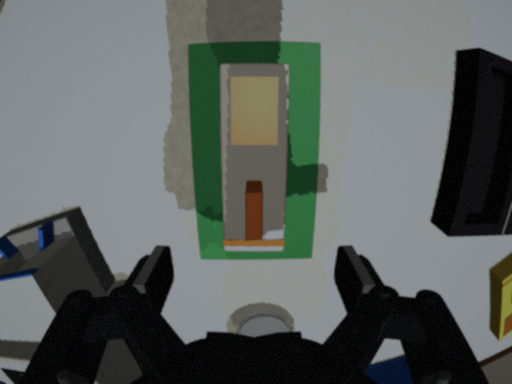

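View pics/d_top.png

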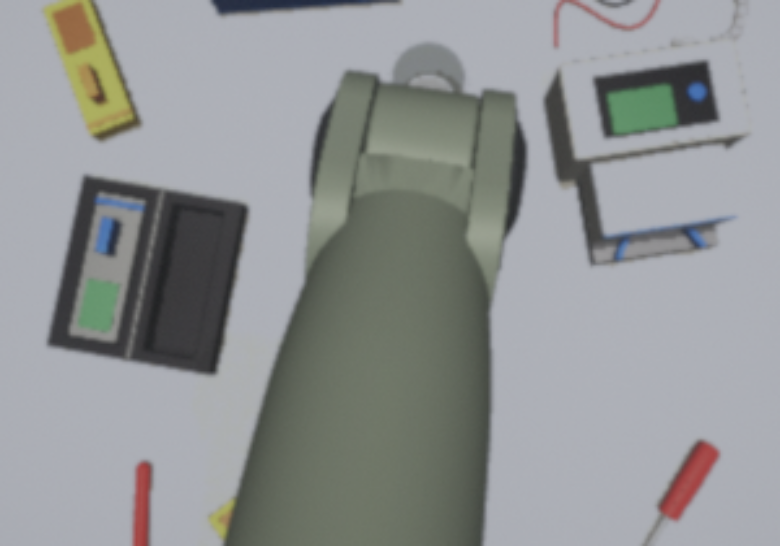

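It lies flat and wholly on the mat: body spans (222..288, 64..250) inside the green area in the wrist view, centre (0.5275,-0.0143). Now a look at the reader's mouth.

```bash
python3 - <<'E'
from cell import *
from h import *
import pickle
move_l([.50,-.10,.20],.25,rot=rot(0))
move_l([.50,-.24,.20],.25,rot=rot(7.3))
s=get_state(); f=grab_frame("wrist"); T=wristT(s,f); print(s['clock'],s['position'])
f["T"]=T; pickle.dump(f,open("reader.pkl","wb"))
cv2.imwrite("pics/e_wrist.png",f["img"][:,:,::-1])
cv2.imwrite("pics/e_crop.png",cv2.resize(f["img"][120:340,130:380,::-1],None,fx=3,fy=2.7,interpolation=cv2.INTER_CUBIC))
for n,z in(("reader",0),("bay_mouth",.03),("bay_home",.046)):
    for d in tip_of("wrist",n)[:3]: print(n,d["centre"],d["score"],onz(f,d["centre"],z,T))
    f0=pickle.load(open("top0.pkl","rb"))
print(onz(f0,[345.3,190.3],0),onz(f0,[350.6,189.9],.03))
E
```

```text
13.5833 [ 0.49966052 -0.23843424  0.19876582]
reader [233.4, 221.6] 0.58 [[ 0.5774319  -0.25534791  0.        ]]
bay_mouth [225.4, 232.6] 0.85 [[ 0.57896695 -0.26288923  0.03      ]]
bay_home [229.5, 241.2] 0.71 [[ 0.58102508 -0.25670417  0.046     ]]
[[ 0.5802048 -0.2515835  0.       ]] [[ 0.57752135 -0.25910028  0.03      ]]
```

View pics/e_wrist.png

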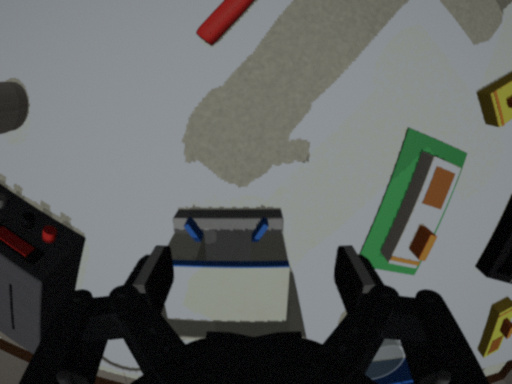

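View pics/e_crop.png

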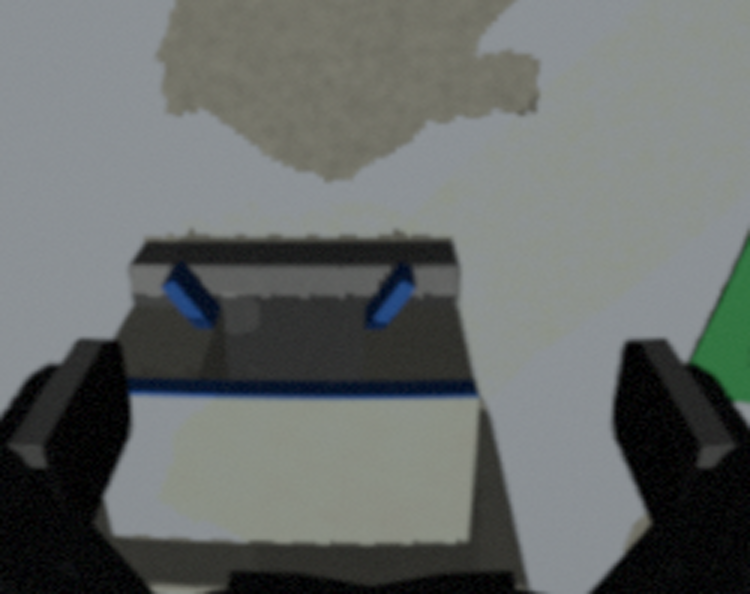

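```bash
python3 - <<'E'
from h import *
import pickle
f=pickle.load(open("reader.pkl","rb")); T=f["T"]
g=cv2.resize(f["img"][190:345,160:312,::-1],None,fx=5,fy=3.8,interpolation=cv2.INTER_NEAREST)
g=np.clip(g.astype(float)*1.8,0,255).astype(np.uint8); cv2.imwrite("pics/e_big.png",g)
f0=pickle.load(open("top0.pkl","rb"))
g=cv2.resize(f0["img"][105:210,305:400,::-1],None,fx=6,fy=5.7,interpolation=cv2.INTER_NEAREST); cv2.imwrite("pics/e_top.png",g)
E
```

```text
(no output)
```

View pics/e_big.png

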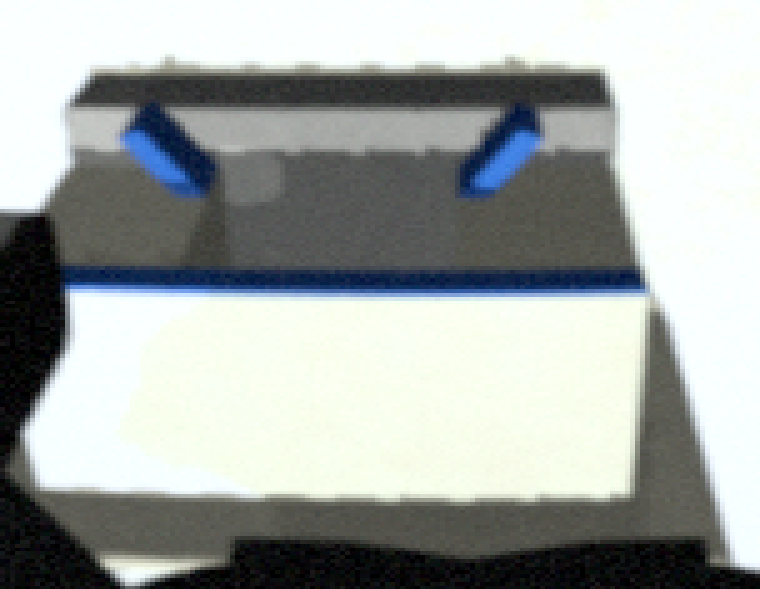

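View pics/e_top.png

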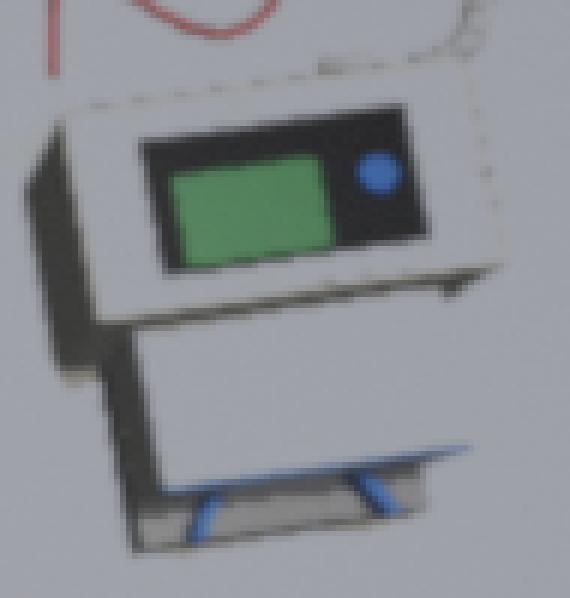

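```bash
python3 - <<'E'
from h import *
import pickle
f=pickle.load(open("reader.pkl","rb")); T=f["T"]; f0=pickle.load(open("top0.pkl","rb"))
W=lambda u,v:(160+u/5-.5,190+v/3.8-.5)
Q=lambda u,v:(305+u/6-.5,105+v/5.7-.5)
# (px, reader pt as function of half width w)
w_obs=[(W(70,107),(-.02,1,.03)),(W(612,107),(-.02,-1,.03)),(W(648,292),(0,-1,.102)),
 ]
t_obs=[(Q(63,112),(.167,.085,.13)),(Q(98,325),(.072,.085,.13)),(Q(503,265),(.072,-.085,.13)),(Q(468,60),(.167,-.085,.13)),
 (Q(162,493),(0,1,.102)),(Q(470,447),(0,-1,.102))]
def pts(o,p):
    out=[]
    for _,q in o:
        x,y,z=q; y=y*p[3] if abs(y)==1 else y
        xy=off(p[:2],np.degrees(p[2]),x,y); out.append([*xy,z])
    return np.array(out)
def res(p,ow,ot):
    r=[]
    if ow: r.append((proj(f,pts(ow,p),T)-[a for a,_ in ow]).ravel())
    if ot: r.append((proj(f0,pts(ot,p))-[a for a,_ in ot]).ravel())
    return np.concatenate(r)
for nm,ow,ot in(("wrist",w_obs,[]),("top",[],t_obs),("both",w_obs,t_obs)):
    s=least_squares(res,[.58,-.255,.13,.055],args=(ow,ot)); print(nm,s.x,np.degrees(s.x[2]),np.round(s.fun,1))
p=s.x
# guides: symmetric points z .05 top
for a,b,z in ((W(212,185),W(460,185),.04),(W(122,135),W(541,135),.05)):
    m=onz(f,[a,b],z,T); mid=m.mean(0)-[*p[:2],0]; c,s_=np.cos(p[2]),np.sin(p[2])
    print("guide mid in reader frame",c*mid[0]+s_*mid[1],-s_*mid[0]+c*mid[1],np.linalg.norm(m[0]-m[1]))
E
```

```text
wrist [ 0.57966327 -0.25993062  0.13495252 -0.06370769] 7.732210087674298 [-0.   0.1  0.6 -0.2 -0.5  0.1]
top [ 0.57598946 -0.25873693  0.12386133  0.06481258] 7.096731288653391 [-0.7 -0.1 -0.3  0.1  1.1  0.6 -0.1 -0.8 -0.  -0.2  0.   0.4]
both [ 0.57673902 -0.2541765   0.11373351 -0.04663624] 6.5164501265152905 [ 19.2  -2.2  -8.5  -1.  -11.8  -0.6  -1.9  -0.8  -2.   -0.6  -0.5   0.7
  -1.2  -0.8  42.4  -6.7 -46.    6.4]
guide mid in reader frame 0.0034960413965774238 -0.0068542361819001595 0.0573756078689187
guide mid in reader frame -0.017851850938280414 -0.006945661607041061 0.09232608859807276
```

```bash
python3 - <<'E'
from h import *
import pickle
f=pickle.load(open("reader.pkl","rb")); T=f["T"]; f0=pickle.load(open("top0.pkl","rb"))
W=lambda u,v:(160+u/5-.5,190+v/3.8-.5)
Q=lambda u,v:(305+u/6-.5,105+v/5.7-.5)
w_obs=[(W(70,107),(-.02,-1,.03)),(W(612,107),(-.02,1,.03)),(W(648,292),(0,1,.102))]
t_obs=[(Q(63,112),(.167,.085,.13)),(Q(98,325),(.072,.085,.13)),(Q(503,265),(.072,-.085,.13)),(Q(468,60),(.167,-.085,.13)),
 (Q(162,493),(0,1,.102)),(Q(470,447),(0,-1,.102))]
def pts(o,p):
    out=[]
    for _,q in o:
        x,y,z=q; y=y*p[3] if abs(y)==1 else y
        out.append([*off(p[:2],np.degrees(p[2]),x,y),z])
    return np.array(out)
def res(p,ow,ot):
    r=[]
    if ow: r.append((proj(f,pts(ow,p),T)-[a for a,_ in ow]).ravel())
    if ot: r.append((proj(f0,pts(ot,p))-[a for a,_ in ot]).ravel())
    return np.concatenate(r)
for nm,ow,ot in(("wrist",w_obs,[]),("top",[],t_obs),("both",w_obs,t_obs)):
    s=least_squares(res,[.58,-.255,.13,.055],args=(ow,ot)); print(nm,s.x,np.degrees(s.x[2]),np.round(s.fun,1))
    p=s.x
    for a,b,z in ((W(212,185),W(460,185),.05),(W(122,135),W(541,135),.05)):
        m=onz(f,[a,b],z,T); mid=m.mean(0)-[*p[:2],0]; c,s_=np.cos(p[2]),np.sin(p[2])
        print("  guide mid in reader frame",c*mid[0]+s_*mid[1],-s_*mid[0]+c*mid[1],np.linalg.norm(m[0]-m[1]))
E
```

```text
wrist [ 0.57966327 -0.25993062  0.13495253  0.06370769] 7.7322101446381994 [-0.   0.1  0.6 -0.2 -0.5  0.1]
  guide mid in reader frame -0.0040505111886012714 0.00020416278198401625 0.055477364719828025
  guide mid in reader frame -0.02011868050631219 -0.0004700940747712698 0.09232608859807276
top [ 0.57598946 -0.25873693  0.12386133  0.06481258] 7.096731288653391 [-0.7 -0.1 -0.3  0.1  1.1  0.6 -0.1 -0.8 -0.  -0.2  0.   0.4]
  guide mid in reader frame -0.0005543354515752894 -0.0014791901914111628 0.055477364719828025
  guide mid in reader frame -0.016614038305831424 -0.0023316171762640977 0.09232608859807276
both [ 0.57840995 -0.2597744   0.12931668  0.06362563] 7.409299952959645 [ 0.3 -1.1  0.9 -0.9 -0.2 -0.7 -0.6 -0.8 -0.1 -0.7  1.2 -0.5 -0.1 -1.9
  0.8 -1.1 -0.1 -0.7]
  guide mid in reader frame -0.0028288897851257706 -0.00013520209235814247 0.055477364719828025
  guide mid in reader frame -0.01889300393109025 -0.0009000054899264798 0.09232608859807276
```

Reader pose is about (0.579,-0.259), yaw 7.5°; the wrist and top cameras agree within ~3 mm, and the guide plates agree on the centreline. Now I re-grip by the tail and lift.

```bash
python3 - <<'E'
from cell import *
from h import *
a=-8.2; g=off([.5275,-.0136],a,-.049,0)
move_l([.46,-.10,.20],.25,rot=rot(0))
move_l([*g,.12],.25,rot=rot(a))
print(move_l([*g,.004],.1,until_force=8))
s=get_state(); print(s['position'],s['contact_force'])
grab(100); s=get_state(); print(s['finger_gap'],s['contact_force'],s['clock'])
move_l([*g,.03],.06); move_l([*g,.10],.12); s=get_state(); print(s['finger_gap'],s['contact_force'],s['clock'])
f=grab_frame("wrist"); cv2.imwrite("pics/f_wrist.png",f["img"][:,:,::-1])
f=grab_frame("scene"); cv2.imwrite("pics/f_scene.png",cv2.resize(f["img"][130:280,180:360,::-1],None,fx=4,fy=4,interpolation=cv2.INTER_CUBIC))
E
```

```text
False
[ 0.47950564 -0.00671885  0.00451928] [0.15367246 0.30268458 0.00984344]
0.5700073638097569 [-0.94634708  0.6751787   7.42984141] 16.9083
0.5675675723303195 [-0.17798719  0.21943261 -1.4017052 ] 18.225
```

View pics/f_wrist.png

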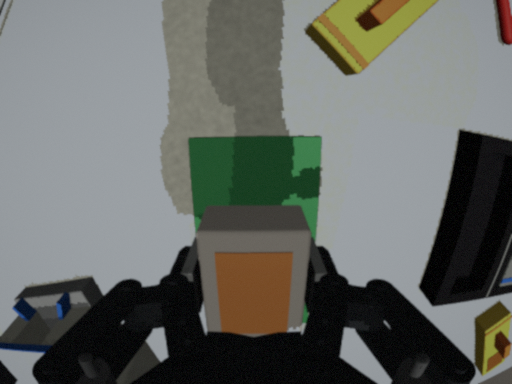

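View pics/f_scene.png

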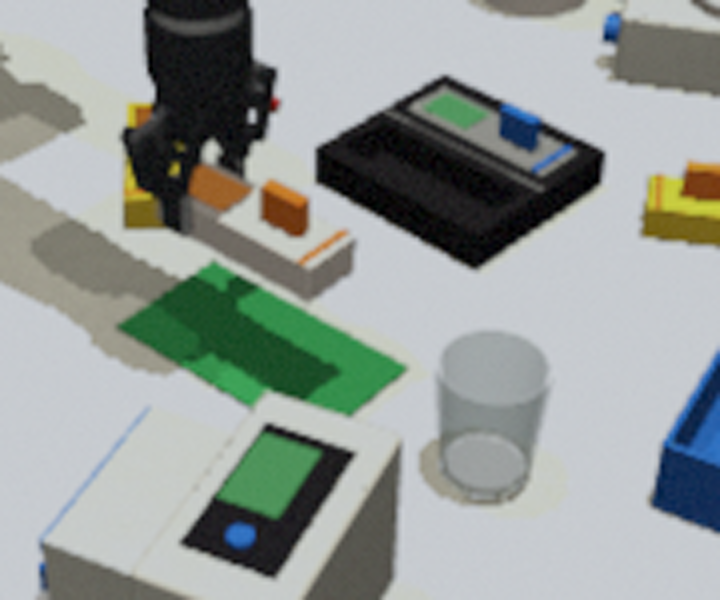

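```bash
python3 - <<'E'
from cell import *
from h import *
import pickle
s=get_state(); f=grab_frame("scene"); pickle.dump(f,open("sc.pkl","wb"))
p=s['position']; print(p)
a=-8.2; c=off(p[:2],a,.049,0); zb=p[2]-.0005
for t in (0,.03,.06):
    for dx,dy,z,n in((.075,.025,.032,"front +y top"),(.075,-.025,.032,"front -y top"),(.075,-.025,0,"front -y bottom"),(-.075,-.025,0,"tail -y bottom"),(-.02,-.025,0,"mid -y bot")):
        q=off(c,a,dx,dy); px=proj(f,[*q,zb+z-t*(dx+.049)])[0]
        print(t,n,(px+.5-[180,130])*4)
E
```

```text
[ 0.47813294 -0.00647435  0.09903908]
0 front +y top [356.32757551 234.05148958]
0 front -y top [309.37556939 266.81108106]
0 front -y bottom [309.06432647 303.29850029]
0 tail -y bottom [156.1996843 218.6276247]
0 mid -y bot [209.96519365 248.40804147]
0.03 front +y top [356.20187787 238.3105377 ]
0.03 front -y top [309.33884708 271.11608599]
0.03 front -y bottom [309.02881561 307.46148546]
0.03 tail -y bottom [156.1485209  217.77552042]
0.03 mid -y bot [210.0002251  249.36717891]
0.06 front +y top [356.07666067 242.55330678]
0.06 front -y top [309.30226876 275.40421087]
0.06 front -y bottom [308.99344168 311.60841817]
0.06 tail -y bottom [156.09731856 216.92276753]
0.06 mid -y bot [210.03522616 250.32548416]
```

The cassette is held level: the predicted level corner (309,303) in the crop matches what I see at (309,299). Moving to the pre-insertion pose in front of the bay.

```bash
cat >> h.py <<'E'
RD=np.array([.579,-.2592]); RA=7.5
def tcp(xc,dy=0): return off(RD,RA,xc-.049,dy)   # TCP xy for cassette centre at reader x=xc
E
python3 - <<'E'
from cell import *
from h import *
import pickle
move_l([.40,-.03,.10],.25,rot=rot(-4))
p=tcp(-.125)
move_l([*p,.10],.25,rot=rot(RA))
move_l([*p,.0345],.12)
s=get_state(); print(s['clock'],s['position'],p,s['contact_force'])
f=grab_frame("wrist"); f["T"]=wristT(s,f); pickle.dump(f,open("pre.pkl","wb")); cv2.imwrite("pics/g_wrist.png",f["img"][:,:,::-1])
f=grab_frame("top"); pickle.dump(f,open("pret.pkl","wb")); cv2.imwrite("pics/g_top.png",cv2.resize(f["img"][110:300,290:430,::-1],None,fx=4,fy=3.1,interpolation=cv2.INTER_CUBIC))
f=grab_frame("scene"); cv2.imwrite("pics/g_scene.png",cv2.resize(f["img"][180:320,130:310,::-1],None,fx=4,fy=4,interpolation=cv2.INTER_CUBIC))
E
```

```text
20.7083 [ 0.40682007 -0.2817531   0.03488117] [ 0.40648859 -0.28191156] [-0.63642647 -1.39524827 -1.87922996]
```

View pics/g_wrist.png

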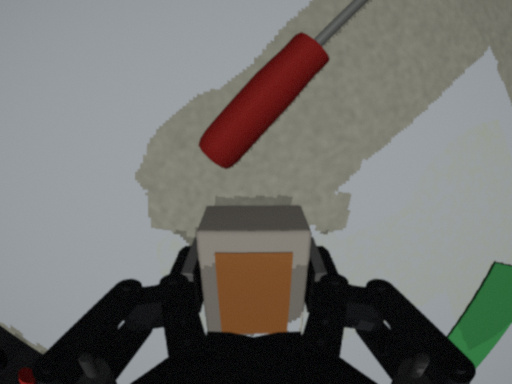

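View pics/g_top.png

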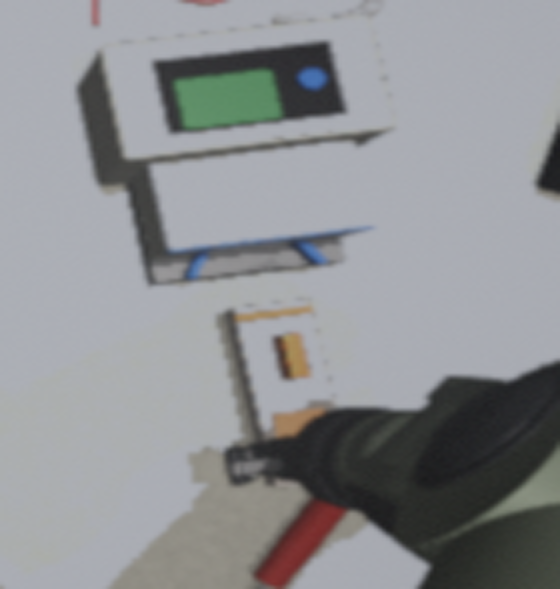

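View pics/g_scene.png

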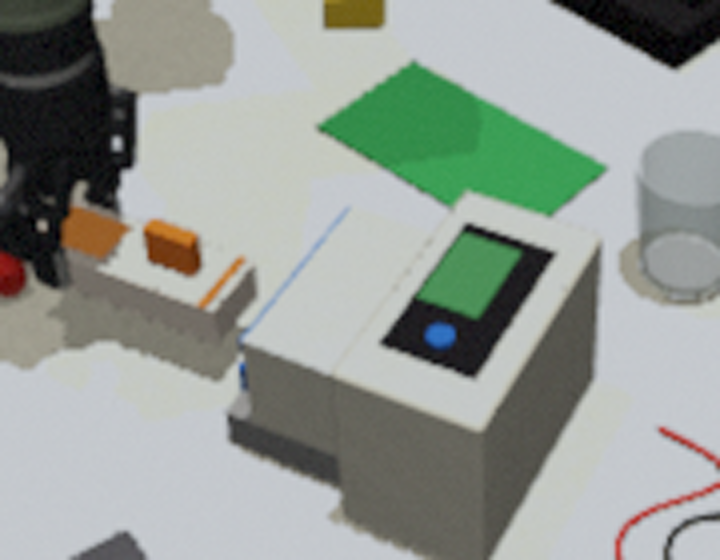

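```bash
python3 - <<'E'
from h import *
import pickle
f=pickle.load(open("pret.pkl","rb"))
g=f["img"][178:250,325:385,::-1]; g=np.clip((g.astype(float)-60)*1.6,0,255).astype(np.uint8)
cv2.imwrite("pics/g_big.png",cv2.resize(g,None,fx=8,fy=8,interpolation=cv2.INTER_CUBIC))
E
```

```text
(no output)
```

View pics/g_big.png

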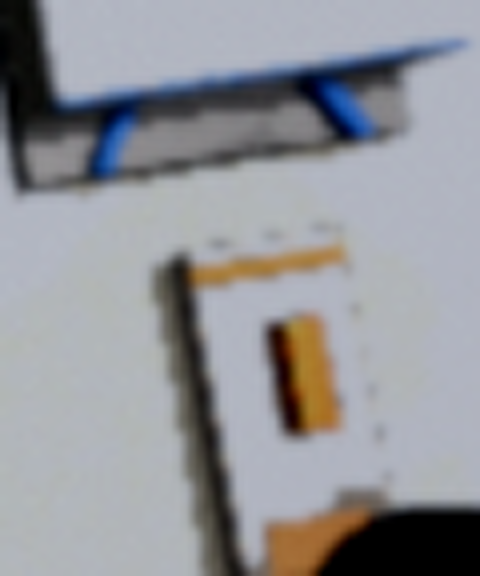

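```bash
python3 - <<'E'
from h import *
import pickle
f=pickle.load(open("pret.pkl","rb"))
P=lambda u,v:(325+u/8-.5,178+v/8-.5)
def rf(w):
    m=np.asarray(w)[:2]-RD; a=np.radians(RA); c,s=np.cos(a),np.sin(a); return np.array([c*m[0]+s*m[1],-s*m[0]+c*m[1]])*1000
for n,a,z in(("cas L",P(190,272),.0665),("cas R",P(346,253),.0665),("deck L",P(26,180),.03),("deck R",P(408,132),.03),
  ("roof L",P(55,110),.102),("roof R",P(467,45),.102),("fin topL",P(287,322),.0965),("fin topR",P(322,315),.0965),("fin rear L",P(305,435),.0965),("fin rear R",P(340,428),.0965)):
    print(n,rf(onz(f,a,z)[0]))
E
```

```text
cas L [-58.61400062  25.19676972]
cas R [-60.13390561 -25.23943169]
deck L [-18.99611593  65.26824078]
deck R [-22.37276905 -63.37102592]
roof L [-3.62487729 66.07540344]
roof R [ -2.92416671 -64.03033251]
fin topL [-79.34489411   5.24071243]
fin topR [-78.83918347  -5.86243992]
fin rear L [-114.5593229     6.00154948]
fin rear R [-114.05983728   -5.05707579]
```

Same-camera comparison: the cassette is centred at 0.0 mm and the bay axis at about +1 mm, with yaws equal. I shift by +0.7 mm and slide in with a force guard.

```bash
python3 - <<'E'
from cell import *
from h import *
d=.0007
def st(m):
    s=get_state(); a=np.radians(RA); F=s['contact_force']; m2=s['position'][:2]-RD
    print(m,round(s['clock'],2),"xc,y mm",np.round([(np.cos(a)*m2[0]+np.sin(a)*m2[1])*1000+49,(-np.sin(a)*m2[0]+np.cos(a)*m2[1])*1000],1),"z",round(s['position'][2],4),"F",np.round(F,1),"gap",round(s['finger_gap'],3))
move_l([*tcp(-.08,d),.0345],.08,until_force=8); st("deck")
h=move_l([*tcp(-.02,d),.0345],.05,until_force=8); st(h)
f=grab_frame("wrist"); cv2.imwrite("pics/h_wrist.png",f["img"][:,:,::-1])
f=grab_frame("scene"); cv2.imwrite("pics/h_scene.png",cv2.resize(f["img"][180:320,130:310,::-1],None,fx=4,fy=4,interpolation=cv2.INTER_CUBIC))
E
```

```text
deck 21.57 xc,y mm [-80.2   1.1] z 0.0342 F [-0.8 -0.2 -2.8] gap 0.572
False 22.93 xc,y mm [-20.4   0.7] z 0.0345 F [ 0.4 -0.5 -0.6] gap 0.57
```

View pics/h_scene.png

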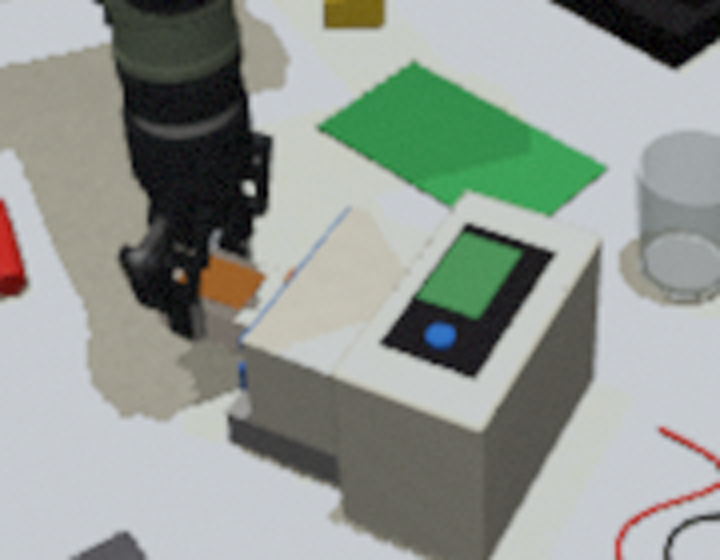

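View pics/h_wrist.png

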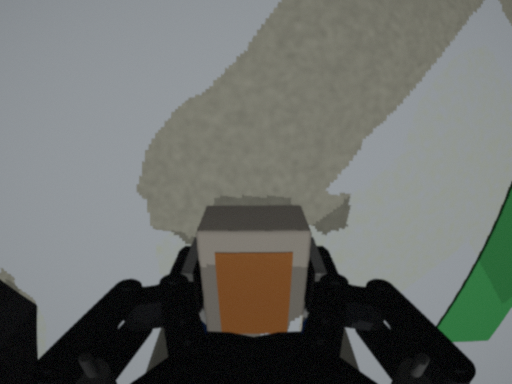

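```bash
python3 - <<'E'
from cell import *
from h import *
d=.0007
def st(m):
    s=get_state(); a=np.radians(RA); F=s['contact_force']; m2=s['position'][:2]-RD
    x=(np.cos(a)*m2[0]+np.sin(a)*m2[1])+.049
    print(m,round(s['clock'],2),"xc,y mm",np.round([x*1000,(-np.sin(a)*m2[0]+np.cos(a)*m2[1])*1000],1),"z",round(s['position'][2],4),"F",np.round(F,1),"gap",round(s['finger_gap'],3)); return x
h=move_l([*tcp(-.012,d),.0345],.04,until_force=8); x=st(h)
h=move_l([*tcp(x,d),.0285],.02,until_force=4); st(h)
z=get_state()['position'][2]
h=move_l([*tcp(.010,d),z],.02,until_force=8); x=st(h)
E
```

```text
False 23.38 xc,y mm [-11.6   0.6] z 0.0345 F [-0.2 -0.  -1.4] gap 0.567
True 23.66 xc,y mm [-11.6   0.5] z 0.0307 F [-0.8  0.1  4.9] gap 0.572
True 24.0 xc,y mm [-11.6   0.5] z 0.0308 F [-2.2 -1.1  3.9] gap 0.568
```

```bash
sed -i '$a\
def st(m):\
    from cell import get_state\
    s=get_state(); a=np.radians(RA); F=s["contact_force"]; m2=s["position"][:2]-RD\
    x=(np.cos(a)*m2[0]+np.sin(a)*m2[1])+.049\
    print(m,round(s["clock"],2),"xc,y mm",np.round([x*1000,(-np.sin(a)*m2[0]+np.cos(a)*m2[1])*1000],1),"z",round(s["position"][2],4),"F",np.round(F,1),"gap",round(s["finger_gap"],3)); return x' h.py
python3 - <<'E'
from cell import *
from h import *
d=.0007
x=st("now")
move_l([*tcp(x,d),.0318],.02); st("up")
h=move_l([*tcp(.010,d),.0316],.03,until_force=15); st(h)
E
```

```text
now 24.0 xc,y mm [-11.6   0.5] z 0.0308 F [-2.2 -1.1  3.9] gap 0.568
up 24.25 xc,y mm [-11.9   0.9] z 0.0316 F [-0.1 -1.  -0.9] gap 0.573
True 24.74 xc,y mm [-2.6  1.1] z 0.0311 F [-3.1 -1.3  5.5] gap 0.569
```

```bash
python3 - <<'E'
from cell import *
from h import *
d=.0007
h=move_l([*tcp(.012,d),.0314],.03,until_force=15); x=st(h)
f=grab_frame("scene"); cv2.imwrite("pics/i_scene.png",cv2.resize(f["img"][180:320,130:310,::-1],None,fx=4,fy=4,interpolation=cv2.INTER_CUBIC))
f=grab_frame("top"); cv2.imwrite("pics/i_top.png",cv2.resize(f["img"][150:250,310:400,::-1],None,fx=6,fy=6,interpolation=cv2.INTER_CUBIC))
E
```

```text
True 25.05 xc,y mm [-2.7  1.4] z 0.0308 F [-3.4  0.5  5.3] gap 0.569
```

View pics/i_top.png

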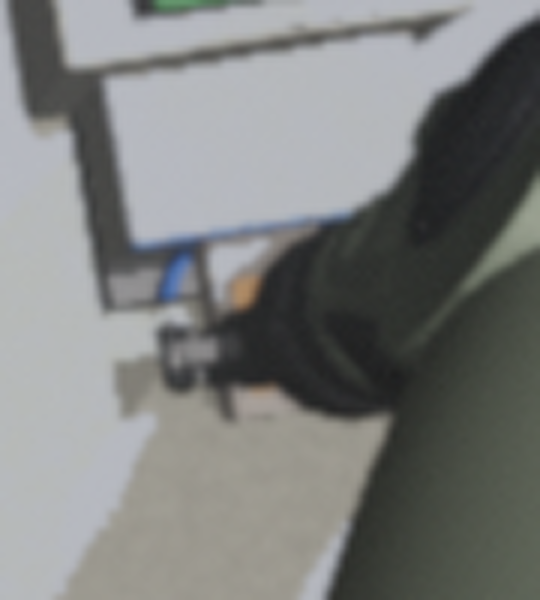

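View pics/i_scene.png

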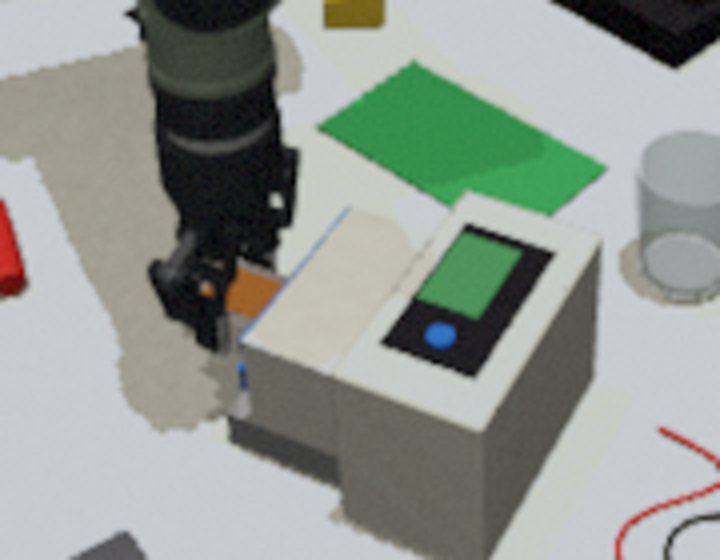

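The push stopped firmly twice at xc ≈ -2.6 mm, where the end stop is expected (-3 mm). Releasing, backing off and checking.

```bash
python3 - <<'E'
from cell import *
from h import *
import pickle
let_go(); sleep(.2); st("rel")
p=get_state()['position']
move_l([p[0],p[1],.13],.12); st("up")
q=off(p[:2],RA,-.06,0)
move_l([*q,.20],.2); st("back")
s=get_state(); f=grab_frame("wrist"); T=wristT(s,f); f["T"]=T; pickle.dump(f,open("fin.pkl","wb"))
cv2.imwrite("pics/j_wrist.png",f["img"][:,:,::-1])
g=np.clip(f["img"][150:320,170:340,::-1].astype(float)*1.6,0,255).astype(np.uint8)
cv2.imwrite("pics/j_crop.png",cv2.resize(g,None,fx=3.5,fy=3.5,interpolation=cv2.INTER_CUBIC))
for d in silhouettes("wrist","cassette_center")[:2]: print(d["centre"],d["score"],d["mask"].sum())
E
```

```text
rel 25.81 xc,y mm [-4.1  2.1] z 0.0298 F [-0.9  0.3  0.5] gap 1.0
up 26.79 xc,y mm [-4.6  2.5] z 0.1293 F [-0.3 -0.2  0.5] gap 1.0
back 27.4 xc,y mm [-64.    2.2] z 0.1994 F [-0.7 -0.3 -0.3] gap 1.0
[502.2, 132.9] 0.96 871
[248.3, 250.6] 0.81 4033
```

View pics/j_crop.png

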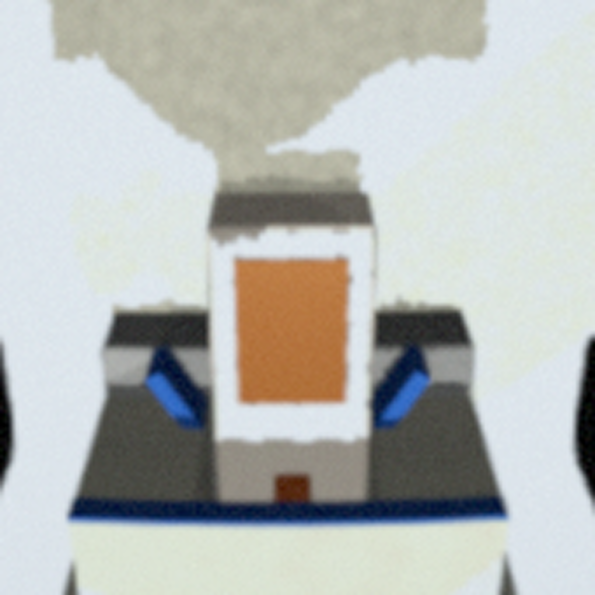

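View pics/j_wrist.png

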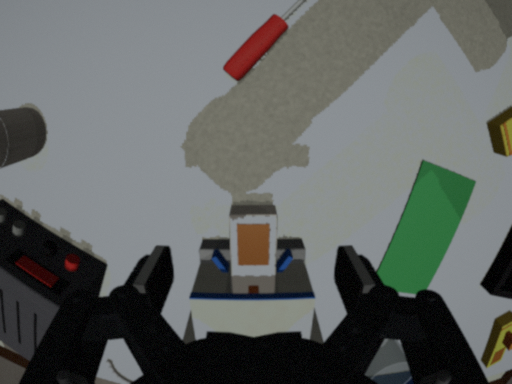

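```bash
python3 - <<'E'
from h import *
import pickle
f=pickle.load(open("fin.pkl","rb")); T=f["T"]
P=lambda u,v:(170+u/3.5-.5,150+v/3.5-.5)
def rf(w):
    m=np.asarray(w)[:2]-RD; a=np.radians(RA); c,s=np.cos(a),np.sin(a); return np.array([c*m[0]+s*m[1],-s*m[0]+c*m[1]])*1000
for n,a,z in(("tail L",P(210,227),.062),("tail R",P(373,227),.062),("tail botL",P(218,190),.03),("deck L",P(105,347),.03),("deck R",P(472,347),.03),("roof L",P(70,518),.102),("roof R",P(506,518),.102)):
    print(n,rf(onz(f,a,z,T)[0]))
E
```

```text
tail L [-77.83465562 -23.9693814 ]
tail R [-77.55733385  23.81123044]
tail botL [-77.79222979 -23.71685105]
deck L [-19.94883061 -64.89755152]
deck R [-19.23676377  62.05651076]
roof L [ -0.57921016 -65.84115822]
roof R [ 0.11387419 62.61117509]
```

The tail edge measures 58.1 mm in front of the deck edge and 77.5 mm in front of the roof edge (nominal home: 58 and 78). So it is home, level, and about 1.5 mm off centre. One last top view of the grey cassette and beaker, then I hand in.

```bash
python3 - <<'E'
from cell import *
from h import *
f=grab_frame("top"); cv2.imwrite("pics/k_top.png",f["img"][:,:,::-1])
for n,z in(("spare_center",.038),("beaker_mid",0)):
    for d in silhouettes("top",n)[:2]: print(n,d["score"],d["centre"],rectfit(f,d["mask"],z))
st("end")
E
```

```text
spare_center 0.91 [141.5, 203.9] (array([0.55499902, 0.29998962]), (149.5205841064453, 52.98515319824219), -10.557548522949219)
beaker_mid 0.77 [263.0, 132.2] (array([ 0.75004504, -0.03122574]), (97.80394744873047, 84.34549713134766), -1.3382644653320312)
beaker_mid 0.4 [350.1, 151.7] (array([ 0.67079657, -0.27077307]), (223.75390625, 217.4765625), 7.42709493637085)
end 27.65 xc,y mm [-64.    2.7] z 0.1988 F [-0.3  0.2 -1.2] gap 1.004
```

View pics/k_top.png

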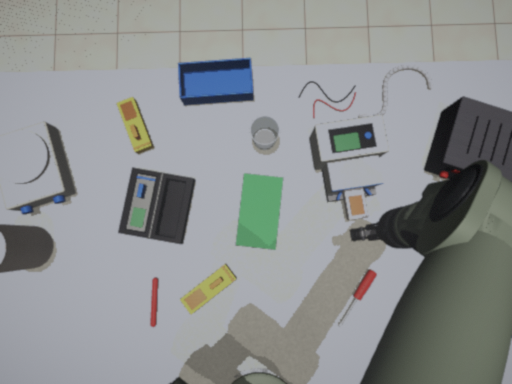

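The grey cassette at (141,204) and the beaker at (263,132) have not moved. The white cassette's tail shows at (356,205) in the reader's mouth, and the gripper is clear.

```bash
python3 -c "
from cell import *
sign_off()"
```

```text
the job is handed in; nothing more can be done
```

I handed the job in at about 28 s on the robot's clock, with the white cassette fully home in the reader and let go. `sign_off()` reports no verdict, so the checks below are my own measurements.

- **What I did:** I lifted the cassette out of its pocket by the orange fin, then laid it flat near the middle of the mat and let go. I picked it up again 49 mm behind its centre and slid it fin first into the bay until it stopped, then released and backed away.
- **Fully home:** The tail edge measured 58.1 mm in front of the deck edge and 77.5 mm in front of the roof edge; the nominal values are 58 and 78 mm. Two pushes both stopped at about -2.6 mm, against -3 mm expected at the end stop.
- **Level and centred:** It looked level on the deck and sat about 1.5 mm off the bay's centreline.
- **Other objects:** The grey cassette and the beaker measured within about 1 to 2 mm of their first positions. That is no more than the measuring error.
- **What disagreed:**
  - The top and wrist cameras differed by about 3 mm on where the reader stands along its length. I settled that by pushing until contact.
  - An earlier push with a lower force limit stopped too soon at -11.6 mm, because the cassette was pressing on the deck. I raised it slightly and pushed again.

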